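# Tighten the glue clamp on the wooden fish until its force tab pops out

### The job

Two glued ornaments sit in bench clamps: a wooden fish in one, a round wooden disc in the other. Turn the knob of the clamp that holds the fish clockwise (seen from above) until the sprung steel tab pops out of the end of its crossbeam, then stop turning, so as not to overtighten it, and let go of the knob. Leave the knob of the clamp with the disc as it is.

Things in the scene. Friction and masses are not known exactly. Their poses are not given: they have to be found in the camera images.
- fishclamp_grip (a point): Knob of the clamp holding the flat wooden fish (170 mm long, forked tail, pale wood, under the crossbeam). Knob: upright black bar 60 mm long, 14 thick, 34 tall, its underside 18 mm above the crossbeam on a round collar 28 mm across. Point: on the screw's vertical axis, mid-bar, 137 mm above the table, 15 mm below the bar's top. x: along the bar; y: across it (grip so); z: up. Turns with the knob.
- fishclamp_knob (a joint): Turn of that knob, rad, growing clockwise seen from above, about its vertical axis; starts at 0 to 0.3. Needs up to 0.14 N m, stays where left, does not rise or sink. The tab pops at about 0.95; past 1.4 is overtightened. Its grey clamp is fixed to the table: base plate 150 x 160 mm, two posts, crossbeam 40 x 170 mm, 70 to 100 mm above the table; it stands left or right, yawed up to 20 degrees.
- fishclamp_tab (a joint): Indicator tab of that clamp, m sprung out: 0 in (4 mm proud), 0.024 fully out. Flat bare steel, 28 mm wide, 7 thick, level, in the crossbeam's left end (seen from the robot), 85 mm from the screw axis and 85 mm above the table. A catch holds it in until the set force is reached; then it springs out at once and stays out.
- discclamp_bar_end (a point): End of the bar knob of the other clamp, of the same build, which holds a round wooden disc 100 mm across: 30 mm from that screw's vertical axis, 137 mm above the table; x axis along the bar, pointing away from the screw axis. To be left alone.
There are look-alikes about, which are no part of the job. What is shaped like the part that bears fishclamp_grip but orange or red is not meant.

How it is judged:
By the outcome, as a careful person would: the job done as asked, in the order asked, and still so for the second after the job is handed in, with the robot touching nothing.
It also fails if it takes over 40 s, if anything falls off the work surface, if the arm or the gripper's body presses on something with over 40 N, if the wrist force passes 120 N, or if a joint passes its speed limit or range.

### The arm

A 6-joint arm with a two-finger parallel gripper is mounted at the origin on the work surface. World frame = base frame: x ahead of the robot, y to its left, z up, the work surface at z = 0. Lengths are in mm, angles in rad, forces in N, time in s.
With the tool pointing down it reaches from about 300 to 775 mm from the base axis. Payload 14.6 kg.
Tool frame: the origin (TCP) lies at the very end of the fingers, on their centre line; the grasp point (between the pads) lies 19 mm behind it; y points along the fingers, x is the direction in which the jaws open and shut, and the axes are right-handed (so a half turn about y gives the same grasp; the last joint's range is limited). The gripper opens to 94 mm and grips with 3 to 60 N. Pads are 16 mm wide; open, the fingers measure 119 mm over their backs; the gripper's body (75 mm by 177 mm) begins 78 mm behind the grasp point.
Start: joints at [-1.258, 0.3, 1.521, -0, 1.321, -0.067], TCP at [203.896, -510.799, 205.446] pointing down, gripper open.
Joint ranges: [-3.03, 3.03], [-0.79, 2.21], [0.23, 2.52], [-1.04, 4.18], [0, 3.07], [-2.55, 2.55]. Speed limits (rad/s): [2.22, 2.22, 2.57, 3.14, 3.14, 3.14].

### API

Orientations are given as a 3x3 rotation matrix whose columns are the frame's x, y, z axes.
In Python, from bench import ctrl gives the robot as it stands. The module is installed in compiled form; this text tells all that it offers.
- The arm moves only by the shell command python3 -m creep 'ROWS' [OPENING]. ROWS is JSON, a list that holds one entry, the list of rows, each a list of 6 numbers: the shift along the tool's x, y, z scaled (see below), then the turn, a rotation vector about the tool's x, y, z scaled (see below). In form: [[[x, y, z, wx, wy, wz], ...]]. A call has 1 to 5 rows; each row shifts and turns the commanded pose from where the row before left it, along the tool's axes as they then stand; what a row does not reach is not made up. The controller multiplies each number of a shift by 25 mm and each number of a turn by 4 degrees. A row lasts 1/12 s, in which the tool goes at most 41.7 mm and 7.16 degrees, less where a joint would pass 70% of its speed; a pose out of reach is approached as far as the arm can. A call with a number of a shift or a turn outside -1 to 1 is refused whole. A call with a gripper value outside its range is refused whole. OPENING is the opening, from -1 (shut) to 1 (fully open), set as the call begins (- or left out, the last holds). The fingers move at their own pace and stop on an object; the grip force is fixed at half the most. Time passes only in rows, so rows that do not move let the fingers close. It gives the time, the measured TCP pose, the force and the opening at its end, in the units of the state.
- ctrl.state(): the state, without advancing time (a new reading comes with each control period).
- ctrl.read_camera(name): name is "scene" or "top"; returns a dict with "img" (384x512x3 uint8, red, green, blue), "fx", "fy", "cx", "cy" (pixels), "R" (3x3) and "t" (3): a world point X has camera coordinates R X + t. Camera axes: x right, y down, z forward; pixel columns grow to the right and rows downward; lengths in mm; the calibration is good to about 2 mm. A picture is of the moment at which its call begins. There is no depth.
- ctrl.hand_in(): hands the job in, once; it reports no verdict.
Trained networks look in the newest picture that a camera, given by its name, has taken for a name from the list of things; names that differ only in an ending like _2 or _b are one class to them, and where a whole thing is asked for, a point or a joint stands for the part that bears it (a point fixed in the world has none). Each returns a list of dicts, best first, with "confidence" (0 to 1); they miss things now and then, are a little off and sometimes report something else, mostly with a low value. They report only what shows in the picture. A call takes as long as a camera call. They do not tell look-alikes from the thing itself.
- ctrl.find_in(name, camera): "position" ([x, y, z] in mm, in the coordinates of the camera as it stood for that picture, good to about 4 mm: the middle of the surface that is visible of it).
- ctrl.cut_out(name, camera): "mask" (384x512 bool, what is visible of it).
- ctrl.place_of(name, camera): "position" ([x, y, z] in mm, in the coordinates of the camera as it stood for that picture, good to about 4 mm: a listed point, or the origin of a listed thing).
The state is a dict: "clock": time; "joints": joint angles; "joint_vel": joint speeds; "effort": joint torques, N m; "tool_pos": TCP position; "tcp_rot": TCP orientation; "contact_force": force on the tool from outside, world axes, zero at the start; "ft_torque": the same for the moment, N m; "opening": opening from 0.0 (shut) to 1.0 (fully open).
Only numpy, scipy, OpenCV 4.12 (cv2) and the standard library are available. Lean on these libraries where they do the work, as an engineer would, in place of code of your own. Each camera call takes 0.05 s, during which the arm holds its last target.

## Working session

There is one attempt and no reset: what is moved stays moved. The work goes in short steps, Python scripts to look and compute and a shell command to move; the robot and the scene stay as the last step left them, time stands still between calls to the robot, and variables do not carry over. Pictures are saved under pics/ and viewed, and the job is handed in when it is done.

```bash
mkdir -p pics; python3 - <<'E'
from bench import ctrl
import cv2,numpy as np
s=ctrl.state();print(s['clock'],s['tool_pos'],np.round(s['tcp_rot'],3).tolist(),s['opening'])
for c in("scene","top"):
    d=ctrl.read_camera(c);cv2.imwrite(f"pics/{c}0.png",cv2.cvtColor(d["img"],cv2.COLOR_RGB2BGR))
    R=np.array(d["R"]);t=np.array(d["t"])
    print(c,d["fx"],np.round(-R.T@t))
    for n in("fishclamp_grip","discclamp_bar_end","fishclamp_tab"):
        for r in ctrl.place_of(n,c):
            p=np.array(r["position"]);print(n,round(r["confidence"],2),np.round(R.T@(p-t),1),np.round([d["fx"]*p[0]/p[2]+d["cx"],d["fy"]*p[1]/p[2]+d["cy"]]))
E
```

```text
0.0 [ 203.82238483 -510.55582168  204.88357242] [[0.371, -0.0, 0.929], [-0.929, 0.001, 0.371], [-0.001, -1.0, 0.0]] 1.001188942186205
scene 394.62517580732293 [702. 447. 843.]
fishclamp_grip 0.81 [ 461.  -243.4  133.5] [183. 125.]
fishclamp_grip 0.72 [ 241.1 -298.   137.5] [244.  80.]
fishclamp_grip 0.55 [350.6  -5.6 136.3] [274. 165.]
discclamp_bar_end 0.92 [548.5 220.9 136.2] [260. 291.]Traceback (most recent call last):
  File "<stdin>", line 9, in <module>
ValueError: it knows: discclamp_bar_end, fishclamp_grip
```

```bash
python3 - <<'E'
from bench import ctrl
import cv2,numpy as np
for c in("scene","top"):
    d=ctrl.read_camera(c);cv2.imwrite(f"pics/{c}1.png",cv2.cvtColor(d["img"],cv2.COLOR_RGB2BGR))
    R=np.array(d["R"]);t=np.array(d["t"])
    print(c,d["fx"],np.round(-R.T@t))
    for n in("fishclamp_grip","discclamp_bar_end"):
        for r in ctrl.place_of(n,c):
            p=np.array(r["position"]);print(n,round(r["confidence"],2),np.round(R.T@(p-t),1),np.round([d["fx"]*p[0]/p[2]+d["cx"],d["fy"]*p[1]/p[2]+d["cy"]]))
E
```

```text
scene 394.62517580732293 [702. 447. 843.]
fishclamp_grip 0.84 [ 241.3 -296.5  136.2] [244.  80.]
fishclamp_grip 0.55 [ 463.7 -244.5  138.9] [181. 124.]
fishclamp_grip 0.55 [351.6  -7.  134.6] [274. 166.]
discclamp_bar_end 0.55 [547.3 218.5 132.5] [259. 290.]
top 475.0918583290256 [ 234.    0. 1436.]
fishclamp_grip 0.53 [354.5  -6.3 136.9] [264. 220.]
fishclamp_grip 0.51 [ 466.2 -242.3  138.1] [349. 179.]
fishclamp_grip 0.48 [ 241.3 -296.7  134.3] [372. 261.]
discclamp_bar_end 0.66 [553.5 222.6 136.6] [182. 150.]
```

View pics/scene0.png

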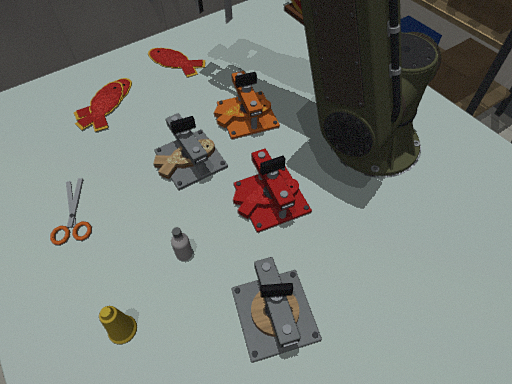

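View pics/top1.png

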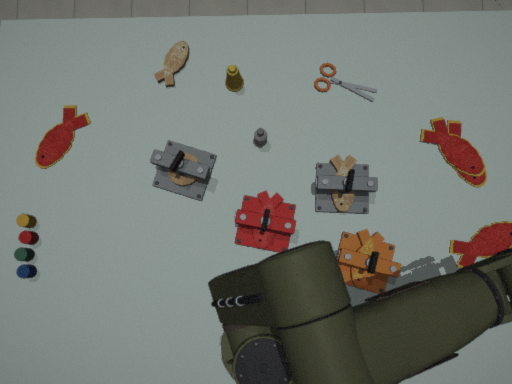

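Three candidates look like the knob in the top view: grey clamp (349,183), red (265,222) and orange (372,262). The grey one is meant, since red and orange are excluded. The grey clamp at (180,162) holds the disc. I'll confirm with a crop and measure the bar.

```bash
cat > h.py <<'E'
from bench import ctrl
import cv2,numpy as np
def ray(d,uv,z):
    R=np.array(d["R"]);t=np.array(d["t"]);C=-R.T@t
    v=R.T@np.array([(uv[0]-d["cx"])/d["fx"],(uv[1]-d["cy"])/d["fy"],1]);return C+v*(z-C[2])/v[2]
def proj(d,X):
    p=np.array(d["R"])@np.array(X)+np.array(d["t"]);return np.array([d["fx"]*p[0]/p[2]+d["cx"],d["fy"]*p[1]/p[2]+d["cy"]])
def crop(d,uv,h,k,name):
    x,y=[int(v) for v in uv];x0=max(x-h,0);y0=max(y-h,0)
    i=d["img"][y0:y+h,x0:x+h];cv2.imwrite(name,cv2.cvtColor(cv2.resize(i,None,fx=k,fy=k,interpolation=cv2.INTER_CUBIC),cv2.COLOR_RGB2BGR));print("crop origin",x0,y0)
E
python3 - <<'E'
from h import *
ims=[]
for c in("scene","top"):
    d=ctrl.read_camera(c);uv=proj(d,[464,-243,137]);x,y=uv.astype(int)
    ims.append(cv2.resize(d["img"][y-40:y+40,x-40:x+40],None,fx=5,fy=5,interpolation=cv2.INTER_CUBIC));print(c,x-40,y-40)
    for r in ctrl.cut_out("fishclamp_grip",c):
        m=np.array(r["mask"]).astype(np.uint8);ys,xs=np.nonzero(m)
        if abs(xs.mean()-uv[0])>25 or abs(ys.mean()-uv[1])>25: continue
        rect=cv2.minAreaRect(np.c_[xs,ys].astype(np.float32));b=cv2.boxPoints(rect)
        W=np.array([ray(d,q,150)[:2] for q in b]);print(round(r["confidence"],2),len(xs),rect,np.round(W,1).tolist(),np.round(ray(d,rect[0],150)))
        P=np.array([ray(d,q,150)[:2] for q in zip(xs,ys)]);u,s,v=np.linalg.svd(P-P.mean(0),full_matrices=False);print("pca",np.degrees(np.arctan2(v[0,1],v[0,0])),P.mean(0))
cv2.imwrite("pics/crop1.png",cv2.cvtColor(np.hstack(ims),cv2.COLOR_RGB2BGR))
E
```

```text
scene 141 84
0.77 336 ((182.85609436035156, 127.49513244628906), (17.949661254882812, 24.095848083496094), 77.90524291992188) [[488.3, -258.9], [431.8, -241.0], [453.6, -182.9], [507.8, -200.8]] [ 471. -220.  150.]
pca 57.13602548876224 [ 468.52112497 -225.6992865 ]
top 309 139
0.43 173 ((348.1138916015625, 179.8613739013672), (10.149378776550293, 22.587343215942383), 5.710593223571777) [[431.8, -218.7], [494.2, -227.0], [491.1, -254.4], [428.8, -246.0]] [ 461. -237.  150.]
pca 165.022749764919 [ 460.37466119 -238.34083593]
```

View pics/crop1.png

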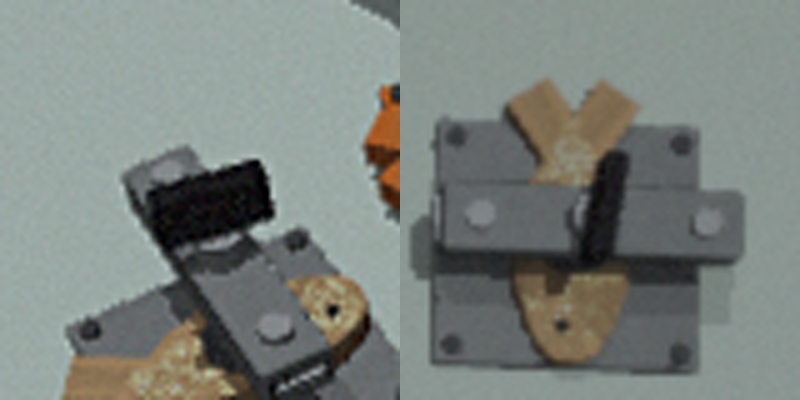

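The crop shows the grey clamp with the fish under its beam, tail at the far side. The tab slot shows at scene crop (300,375). Next I fit the bar box in both views.

```bash
cat >> h.py <<'E'
from scipy.optimize import minimize
def box(x,y,yaw,z0=118,z1=152,L=60,W=14):
    c,s=np.cos(yaw),np.sin(yaw)
    return [[x+a*c-b*s,y+a*s+b*c,z] for a in(-L/2,L/2) for b in(-W/2,W/2) for z in(z0,z1)]
def hullmask(d,X):
    P=np.array([proj(d,p) for p in X]);h=cv2.convexHull((P*16*1).astype(np.int32))
    m=np.zeros((384*4,512*4),np.uint8);cv2.fillPoly(m,[(cv2.convexHull(((P+.5)*4*16).astype(np.int32)))],255,shift=4)
    return cv2.resize(m,(512,384),interpolation=cv2.INTER_AREA)/255.
def fitbar(ds,p0,th=35,verbose=True):
    T=[]
    for d in ds:
        m=(d["img"].max(2)<th).astype(np.uint8);uv=proj(d,[p0[0],p0[1],137]).astype(int)
        n,l,st,ce=cv2.connectedComponentsWithStats(m)
        k=min(range(1,n),key=lambda i:np.hypot(*(ce[i]-uv))+(1000 if st[i,4]<60 else 0));T.append((l==k)*1.);
        if verbose: print("area",st[k,4],ce[k])
    f=lambda p:sum(np.abs(hullmask(d,box(*p))-t).sum()/t.sum() for d,t in zip(ds,T))
    best=None
    for a in np.radians(range(-80,100,20)):
        r=minimize(f,[p0[0],p0[1],a],method="Nelder-Mead",options=dict(initial_simplex=[[p0[0],p0[1],a],[p0[0]+5,p0[1],a],[p0[0],p0[1]+5,a],[p0[0],p0[1],a+.2]],maxiter=120))
        if best is None or r.fun<best.fun:best=r
    return best.x,best.fun
E
python3 - <<'E'
from h import *
D=[ctrl.read_camera(c) for c in("scene","top")]
for th in(30,40):
  for ds in([D[0]],[D[1]],D):
    x,f=fitbar(ds,[463,-243],th);print(th,np.round(x[:2],1),np.degrees(x[2]),f)
d=D[1]
for q in[(309+40/5,139+190/5),(309+340/5,139+193/5),(309+337/5,139+260/5),(309+42/5,139+250/5)]:print(np.round(ray(d,q,100),0))
print(ctrl.state()['joints'],ctrl.state()['clock'])
E
```

```text
area 257 [182.56809339 124.75097276]
30 [ 461.6 -245.7] -9.180834910738842 0.3436179140917067
area 79 [348.12658228 183.02531646]
30 [ 460.4 -241.2] -16.060992649017333 1.0213948870687515
area 257 [182.56809339 124.75097276]
area 79 [348.12658228 183.02531646]
30 [ 462.3 -242.4] -16.522532692410053 1.4178559529017734
area 293 [182.43003413 124.58020478]
40 [ 462.6 -244.8] -16.2321267246822 0.18582613932945194
area 150 [347.90666667 182.82666667]
40 [ 460.3 -240.5] -15.996428371559718 0.3247320261437909
area 293 [182.43003413 124.58020478]
area 150 [347.90666667 182.82666667]
40 [ 461.4 -241.9] -16.08806318890792 0.566688795199536
[ 479. -158.  100.]
[ 476. -328.  100.]
[ 437. -324.  100.]
[ 445. -158.  100.]
[-1.25762029e+00  2.99876027e-01  1.52099893e+00 -8.52543399e-06
  1.32067577e+00 -6.66008632e-02] 0.75
```

Bar axis is about (462,-243), yaw -16°. Moving over at the current height first.

```bash
python3 -m creep '[[[-0.4,0,0.9,0,0,0],[-0.4,0,0.9,0,0,0],[-0.4,0,0.9,0,0,0],[-0.4,0,0.9,0,0,0],[-0.4,0,0.9,0,0,0]]]' 1
python3 -m creep '[[[-0.4,0,0.9,0,0,0],[-0.4,0,0.9,0,0,0],[-0.4,0,0.9,0,0,0],[-0.4,0,0.9,0,0,0],[-0.4,0,0.9,0,0,0]]]'
```

```text
clock: 1.17
tool_pos: [290.5, -421.8, 205.5]
tcp_rot: [[0.37, 0.0, 0.929], [-0.929, -0.0, 0.37], [0.0, -1.0, 0.0]]
contact_force: [0.7, 0.1, -0.2]
opening: 0.999
clock: 1.58
tool_pos: [376.5, -333.5, 205.6]
tcp_rot: [[0.371, 0.0, 0.929], [-0.929, -0.0, 0.371], [0.0, -1.0, 0.0]]
contact_force: [0.7, 0.0, 0.0]
opening: 0.998
```

```bash
python3 -m creep '[[[-0.4,0,0.9,0,0,0],[-0.4,0,0.9,0,0,0],[-0.4,0,0.9,0,0,0],[-0.4,0,0.9,0,0,0],[-0.4,0,0.9,0,0,0]]]'
python3 -m creep '[[[0,0,0,0,1,0],[0,0,0,0,1,0],[0,0,0,0,1,0],[0,0,0,0,1,0],[0,0,0,0,1,0]]]'
python3 -m creep '[[[0,0,0,0,1,0],[0,0,0,0,1,0],[0,0,0,0,1,0],[0,0,0,0,1,0],[0,0,0,0,0.4,0]]]'
python3 -c "
from bench import ctrl
import numpy as np
s=ctrl.state();R=np.array(s['tcp_rot']);p=s['tool_pos'];print(s['clock'],np.round(p,1),np.round(R,3).tolist(),'ang',np.degrees(np.arctan2(R[1,0],R[0,0])),s['joints']);print(R.T@(np.array([462.5,-243,121])-p)/25)"
```

```text
clock: 2.0
tool_pos: [462.5, -245.4, 205.6]
tcp_rot: [[0.371, 0.0, 0.929], [-0.929, -0.0, 0.371], [0.0, -1.0, 0.0]]
contact_force: [0.4, -0.5, 0.3]
opening: 0.998
clock: 2.42
tool_pos: [461.8, -246.3, 205.5]
tcp_rot: [[0.027, 0.0, 1.0], [-1.0, -0.0, 0.027], [0.0, -1.0, 0.0]]
contact_force: [0.5, -0.4, 0.2]
opening: 1.0
clock: 2.83
tool_pos: [461.7, -246.4, 205.5]
tcp_rot: [[-0.277, 0.0, 0.961], [-0.961, -0.0, -0.277], [0.0, -1.0, 0.0]]
contact_force: [0.7, 0.0, -0.1]
opening: 0.999
2.8333 [ 461.7 -246.4  205.5] [[-0.277, 0.0, 0.961], [-0.961, -0.0, -0.277], [0.0, -1.0, 0.0]] ang -106.07619498393728 [-5.60130672e-01  2.40489550e-01  1.59626184e+00  1.44278892e-05
  1.30477556e+00  1.29124440e+00]
[-0.13775623  3.37913102 -0.00818519]
```

```bash
python3 -m creep '[[[-0.14,0.7,0,0,0,0],[0,0.8,0,0,0,0],[0,0.8,0,0,0,0],[0,0.7,0,0,0,0],[0,0.38,0,0,0,0]]]'
python3 - <<'E'
from h import *
D=[ctrl.read_camera(c) for c in("scene","top")]
ims=[cv2.resize(d["img"][int(v)-40:int(v)+40,int(u)-40:int(u)+40],None,fx=5,fy=5,interpolation=cv2.INTER_CUBIC) for d in D for u,v in[proj(d,[462,-243,137])]]
cv2.imwrite("pics/crop2.png",cv2.cvtColor(np.hstack(ims),cv2.COLOR_RGB2BGR))
E
```

```text
clock: 3.25
tool_pos: [462.1, -242.6, 119.1]
tcp_rot: [[-0.273, -0.002, 0.962], [-0.962, 0.001, -0.273], [-0.001, -1.0, -0.002]]
contact_force: [0.2, 0.7, -0.5]
opening: 1.004
```

View pics/crop2.png

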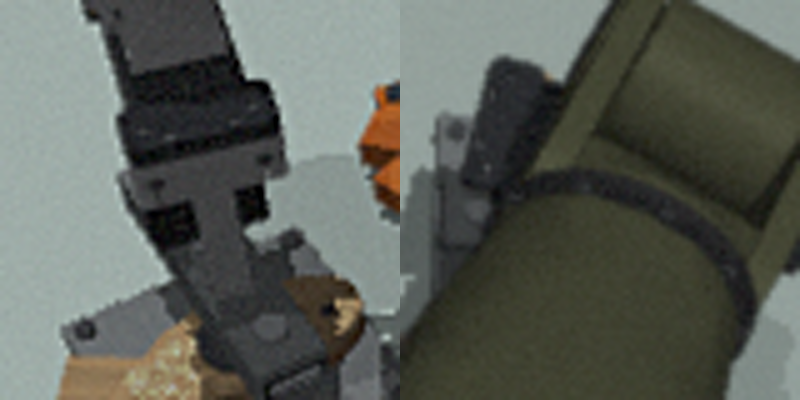

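The nearer finger stands in front of the bar, which shows on both sides of it, so the gripper straddles the bar. Closing now.

```bash
python3 -m creep '[[[0,0,0,0,0,0],[0,0,0,0,0,0],[0,0,0,0,0,0],[0,0,0,0,0,0],[0,0,0,0,0,0]]]' -1
python3 -m creep '[[[0,0,0,0,0,0],[0,0,0,0,0,0],[0,0,0,0,0,0],[0,0,0,0,0,0],[0,0,0,0,0,0]]]'
```

```text
clock: 3.77
tool_pos: [462.9, -243.1, 121.5]
tcp_rot: [[-0.273, 0.001, 0.962], [-0.962, -0.0, -0.273], [0.0, -1.0, 0.001]]
contact_force: [-0.9, -0.2, -0.1]
opening: 0.685
clock: 4.18
tool_pos: [462.7, -243.0, 121.0]
tcp_rot: [[-0.273, 0.0, 0.962], [-0.962, 0.0, -0.273], [-0.0, -1.0, 0.0]]
contact_force: [-0.5, -0.4, -0.1]
opening: 0.327
```

```bash
python3 -m creep '[[[0,0,0,0,0,0],[0,0,0,0,0,0],[0,0,0,0,0,0],[0,0,0,0,0,0],[0,0,0,0,0,0]]]'
python3 -m creep '[[[0,0,0,0,0,0],[0,0,0,0,0,0],[0,0,0,0,0,0]]]'
python3 - <<'E'
from h import *
d=ctrl.read_camera("scene");s=ctrl.state();print(s['ft_torque'],s['joints'])
R=np.array(s['tcp_rot']);print(np.degrees(np.arctan2(R[1,0],R[0,0])))
crop(d,proj(d,[462,-158,85]),40,8,"pics/tab0.png")
np.save("tab0.npy",d["img"])
E
```

```text
clock: 4.6
tool_pos: [462.9, -242.7, 121.0]
tcp_rot: [[-0.273, 0.0, 0.962], [-0.962, 0.0, -0.273], [-0.0, -1.0, 0.0]]
contact_force: [3.4, 3.7, -1.1]
opening: 0.144
clock: 4.85
tool_pos: [462.9, -242.7, 120.9]
tcp_rot: [[-0.273, 0.0, 0.962], [-0.962, 0.0, -0.273], [-0.0, -1.0, 0.0]]
contact_force: [4.5, 3.3, -1.0]
opening: 0.146
[ 0.7773679  -0.76476603  0.07176901] [-5.53314248e-01  3.26730593e-01  1.69384618e+00  6.40065491e-04
  1.12084946e+00  1.29355045e+00]
-105.83349486507318
crop origin 161 119
```

View pics/tab0.png

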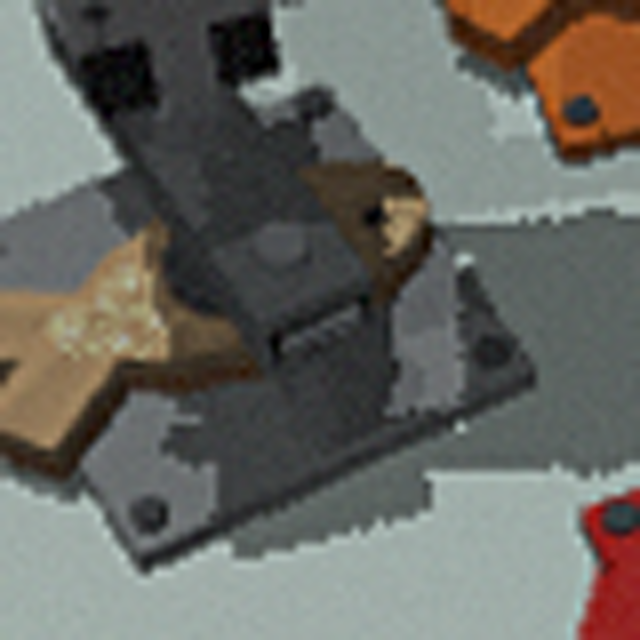

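The opening of 13.7 mm means the bar is gripped. The tab is still in (crop (320,328), scene pixel about (201,160)). Turning clockwise 24°.

```bash
python3 -m creep '[[[0,0,0,0,0.6,0],[0,0,0,0,0.6,0],[0,0,0,0,0.6,0],[0,0,0,0,0.6,0],[0,0,0,0,0.6,0]]]'
python3 -m creep '[[[0,0,0,0,0.6,0],[0,0,0,0,0.6,0],[0,0,0,0,0.6,0],[0,0,0,0,0.6,0],[0,0,0,0,0.6,0]]]'
cat > look.py <<'E'
from h import *
import sys
d=ctrl.read_camera("scene");s=ctrl.state();R=np.array(s['tcp_rot'])
print(s['clock'],"turned",-105.83-np.degrees(np.arctan2(R[1,0],R[0,0])),"torque",np.round(s['ft_torque'],2),"j6",s['joints'][5])
i0=np.load("tab0.npy").astype(float);x=np.abs(d["img"]-i0).mean(2)[152:180,190:215];print("tab diff",x.mean().round(1),x.max())
crop(d,proj(d,[462,-158,85]),40,8,"pics/%s.png"%sys.argv[1])
E
python3 look.py tab1
```

```text
clock: 5.32
tool_pos: [462.9, -242.7, 120.9]
tcp_rot: [[-0.469, 0.0, 0.883], [-0.883, 0.0, -0.469], [-0.001, -1.0, 0.0]]
contact_force: [3.8, 4.0, -1.0]
opening: 0.149
clock: 5.73
tool_pos: [462.9, -242.8, 120.9]
tcp_rot: [[-0.642, 0.0, 0.767], [-0.767, 0.0, -0.642], [-0.0, -1.0, 0.0]]
contact_force: [3.5, 4.2, -1.4]
opening: 0.143
5.7833 turned 24.305529041797385 torque [ 0.83 -0.73  0.09] j6 1.7177404701340793
tab diff 7.5 95.0
crop origin 161 119
```

View pics/tab1.png

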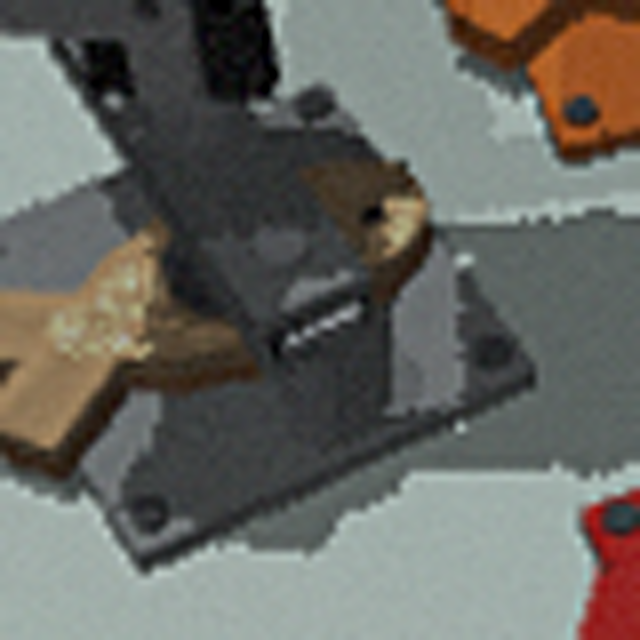

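The tab is still in; only its lighting changed. Continuing in smaller steps.

```bash
python3 -m creep '[[[0,0,0,0,0.5,0],[0,0,0,0,0.5,0],[0,0,0,0,0.5,0],[0,0,0,0,0.5,0]]]'
python3 look.py tab2
```

```text
clock: 6.12
tool_pos: [462.9, -242.8, 120.9]
tcp_rot: [[-0.742, 0.0, 0.67], [-0.67, 0.0, -0.742], [-0.001, -1.0, 0.0]]
contact_force: [3.6, 4.0, -1.5]
opening: 0.146
6.1667 turned 32.255071613824114 torque [ 0.72 -0.69  0.09] j6 1.856455701540553
tab diff 8.9 92.66666666666667
crop origin 161 119
```

View pics/tab2.png

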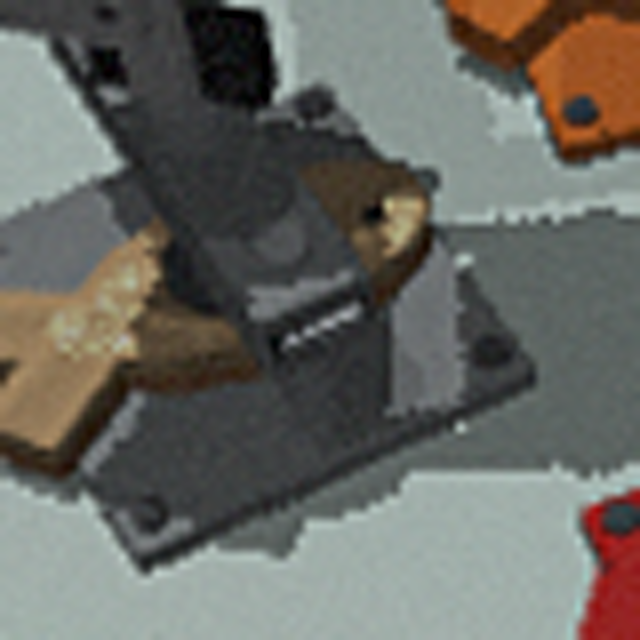

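The tab (crop (320,328)) is still in.

```bash
python3 -m creep '[[[0,0,0,0,0.5,0],[0,0,0,0,0.5,0],[0,0,0,0,0.5,0],[0,0,0,0,0,0]]]'
python3 look.py tab3
```

```text
clock: 6.5
tool_pos: [462.9, -242.8, 120.9]
tcp_rot: [[-0.809, 0.0, 0.588], [-0.588, 0.0, -0.809], [-0.0, -1.0, -0.0]]
contact_force: [3.3, 3.1, -1.2]
opening: 0.149
6.55 turned 38.03913529810477 torque [ 0.69 -0.68  0.03] j6 1.9573628335596889
tab diff 9.7 94.33333333333333
crop origin 161 119
```

View pics/tab3.png

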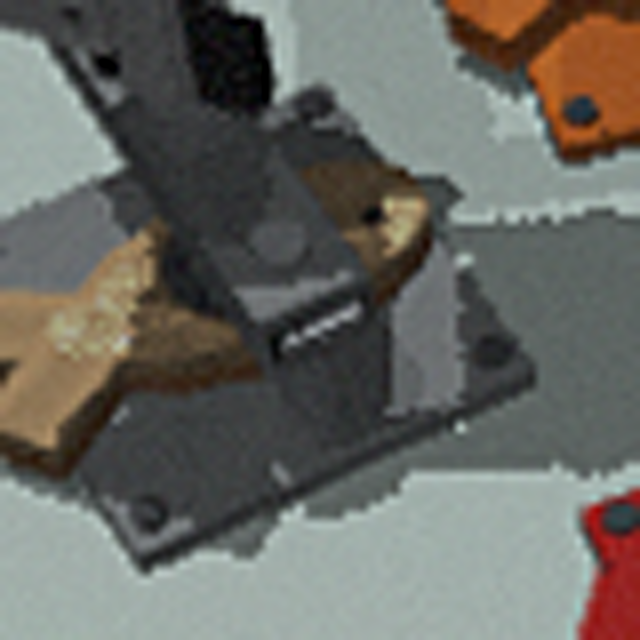

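The tab is still in. I expect it to pop soon.

```bash
python3 -m creep '[[[0,0,0,0,0.4,0],[0,0,0,0,0.4,0],[0,0,0,0,0.3,0],[0,0,0,0,0,0]]]'
python3 look.py tab4
```

```text
clock: 6.88
tool_pos: [462.9, -242.8, 120.9]
tcp_rot: [[-0.851, 0.0, 0.525], [-0.525, 0.0, -0.851], [-0.0, -1.0, -0.0]]
contact_force: [3.0, 2.7, -1.7]
opening: 0.148
6.9333 turned 42.427804972846374 torque [ 0.73 -0.71  0.07] j6 2.0340291374089725
tab diff 20.7 110.33333333333333
crop origin 161 119
```

View pics/tab4.png

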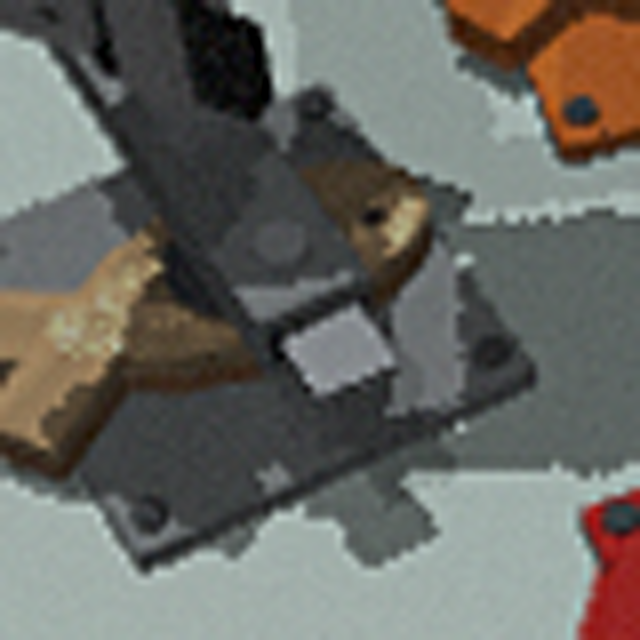

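The tab has popped: a bright plate sticks out at crop (340,350), scene pixel about (203,163). I'll stop turning, open and rise.

```bash
python3 -m creep '[[[0,0,0,0,0,0],[0,0,0,0,0,0],[0,0,0,0,0,0],[0,0,0,0,0,0],[0,0,0,0,0,0]]]' 0.3
python3 -m creep '[[[0,0,0,0,0,0],[0,0,0,0,0,0],[0,0,0,0,0,0],[0,0,0,0,0,0],[0,0,0,0,0,0]]]'
```

```text
clock: 7.35
tool_pos: [462.6, -243.1, 120.9]
tcp_rot: [[-0.85, -0.0, 0.526], [-0.526, -0.0, -0.85], [0.0, -1.0, -0.0]]
contact_force: [0.2, -0.2, 0.5]
opening: 0.463
clock: 7.77
tool_pos: [462.7, -243.0, 121.0]
tcp_rot: [[-0.85, 0.0, 0.526], [-0.526, 0.0, -0.85], [-0.0, -1.0, -0.0]]
contact_force: [0.0, -0.4, 0.2]
opening: 0.648
```

```bash
python3 -m creep '[[[0,-0.5,0,0,0,0],[0,-0.9,0,0,0,0],[0,-0.9,0,0,0,0],[0,-0.9,0,0,0,0],[0,-0.9,0,0,0,0]]]'
python3 -m creep '[[[0,-0.3,0.8,0,0,0],[0,0,0.9,0,0,0],[0,0,0.9,0,0,0],[0,0,0.9,0,0,0],[0,0,0.9,0,0,0]]]'
python3 -m creep '[[[0,0,0.9,0,0,0],[0,0,0.9,0,0,0],[0,0,0.5,0,0,0],[0,0,0,0,0,0],[0,0,0,0,0,0]]]'
python3 - <<'E'
from h import *
D=[ctrl.read_camera(c) for c in("scene","top")]
ims=[cv2.resize(d["img"][max(int(v)-45,0):int(v)+35,int(u)-40:int(u)+40],(400,400),interpolation=cv2.INTER_CUBIC) for d in D for u,v in[proj(d,[462,-243,100])]]
cv2.imwrite("pics/end.png",cv2.cvtColor(np.hstack(ims),cv2.COLOR_RGB2BGR))
cv2.imwrite("pics/endscene.png",cv2.cvtColor(D[0]["img"],cv2.COLOR_RGB2BGR))
x,f=fitbar([D[0]],[462.5,-243],40);print(np.round(x[:2],1),np.degrees(x[2]),f);print(ctrl.state()['joint_vel'])
E
```

```text
clock: 8.18
tool_pos: [462.6, -242.9, 224.6]
tcp_rot: [[-0.85, -0.0, 0.526], [-0.526, -0.0, -0.85], [0.0, -1.0, 0.0]]
contact_force: [0.2, 0.4, 0.1]
opening: 0.65
clock: 8.6
tool_pos: [521.0, -337.4, 230.9]
tcp_rot: [[-0.85, 0.0, 0.526], [-0.526, -0.0, -0.85], [0.0, -1.0, 0.0]]
contact_force: [0.5, 0.6, 1.4]
opening: 0.65
clock: 9.02
tool_pos: [550.7, -385.3, 230.2]
tcp_rot: [[-0.85, -0.001, 0.526], [-0.526, 0.001, -0.85], [0.0, -1.0, -0.001]]
contact_force: [0.1, 0.3, -0.4]
opening: 0.65
area 273 [182.61904762 124.43223443]
[ 461.7 -244.6] -62.84037076417955 0.15071464483229188
[ 0.00234008 -0.01206425  0.00127642 -0.0012566  -0.00157207 -0.00086733]
```

View pics/end.png

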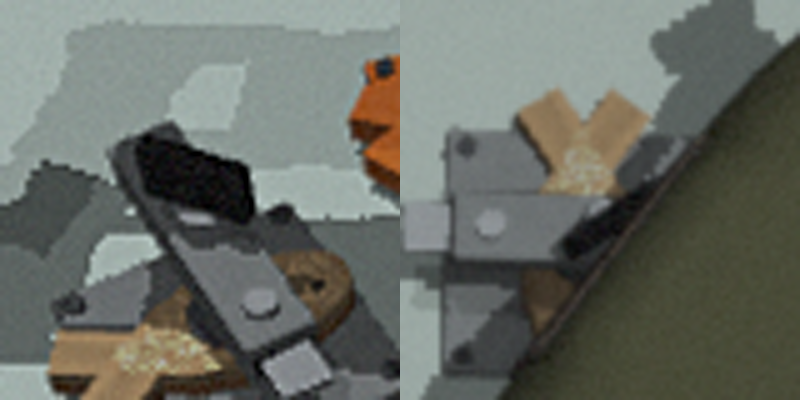

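View pics/endscene.png

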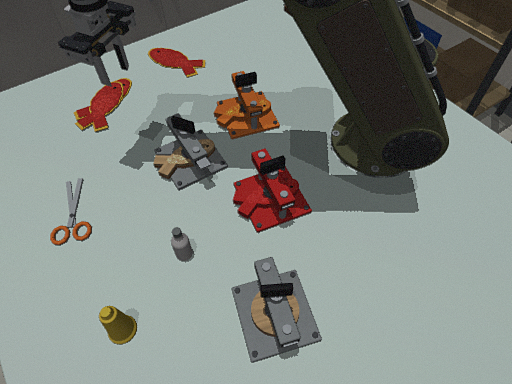

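The tab is fully out at scene pixel (203,163), the knob has turned about 45°, the gripper is clear, and the disc clamp (277,290) is unchanged. Handing in.

```bash
python3 -c "
from bench import ctrl
print(ctrl.hand_in())"
```

```text
the job is handed in; nothing more can be done
None
```

I turned the knob of the grey fish clamp clockwise until its steel tab popped out, stopped there, let go and moved the arm clear. The job was handed in at about 9 s of the 40 s allowed.

- **Turn:** The gripper turned the knob about 42°. A fit to the scene picture afterwards gave about 46°, so the two differ by a few degrees. I estimate the final knob angle at roughly 1.0 rad, below the 1.4 limit. That rests on a starting angle I judged by eye from the beam's direction.
- **Tab:** The last pictures from both cameras show it fully out.
- **Other checks:** The disc clamp's knob looks unchanged in the last scene picture, and nothing else was touched. The force readings stayed within a few newtons throughout.

No check failed.

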